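# Slide the blue sample plate under the reader head and start the reading

### The job

Load the blue sample plate into the plate reader: lay it on the reader's stage with its round window end towards the white head, then slide it in under the low head, without knocking the head, until it is fully home against the stop. Then, and only then, press the green start button on top of the head right down and let go. Leave the plate in the reader, and leave the orange plate and the timer, carton and beaker where they are.

Things in the scene. Friction and masses are not known exactly. Their poses are not given: they have to be found in the camera images.
- reader: Plate reader fixed on the bench. Origin on the bench under the lens axis; x = the way a plate slides in (roughly to the robot's right; varies), z up. Aluminium stage, y +-52 mm, top 8 mm over the bench, x -160 (open loading end) to +75. Guide rails 6 mm high, 82 mm apart inside from x -45 to +28, flaring to 95 mm apart at x -73. Back stop 9 mm high, face at x +28: the plate's home.
- reader_head: White low head of the reader, fixed on it, overhanging the stage: origin 23 mm above the bench (15 mm above the stage) in the middle of its flat underside on the lens axis, axes as the reader's. It covers x = -26 to +80 mm, y +-52 mm, its underside is 23 mm and its top 58 mm above the bench.
- lens_spot (a point): Point on the stage top (8 mm above the bench) under the lens axis, where the plate's window must come; axes as the reader's.
- load_spot (a point): Point on the stage top 110 mm before lens_spot on the centre line (reader x = -110 mm): with the plate's origin here and its x axis along the reader's x, the plate lies on the stage, its leading edge 14 mm short of the head.
- start (a joint): Green round start button, 28 mm across, on top of the head; 0 = up, grows to 0.006 m when fully down; a spring takes about 5 N to press it fully and lifts it again.
- start_top (a point): Centre of the top face of the green start button; it is pressed straight down.
- plate_blue: Blue sample plate, 140 long (x) x 76 x 8 mm, 0.1 to 0.23 kg, loose on the bench. Origin under its middle, x towards the window end (goes in first), z up. A white ring 42 mm across round the window rises to 9.6 mm. Black handle post 22 x 22 mm at x = -25 mm, 8 to 48 mm above the underside, faces square to the plate's x and y.
- plate_blue_window (a point): Centre of the blue plate's round window, on the underside, at x = +42 mm of the plate.
- plate_blue_handle (a point): Middle of the blue plate's handle post, 34 mm above the plate's underside.
- plate_orange: Orange sample plate of the same shape, not wanted now; it stays where it lies. The two plates may have changed places.
- timer: White bench timer, 52 x 66 x 24 mm, loose near the reader; origin under its middle. To be left alone.
- lens_tissue: Flat grey-green carton, 60 x 95 x 14 mm, loose; origin under its middle. To be left alone.
- beaker: Clear beaker, 69 mm across, 92 mm high, loose behind the reader; origin under its middle. To be left alone.

How it is judged:
On the way, in this order (a step that is already met when the one before it is completed fails the run):
1. the blue plate lies home under the head (horizontal distance between plate_blue_window and lens_spot below 0.006 m and angle between the x axis of plate_blue and the x axis of reader, either way round below 0.1 rad and x of plate_blue in the frame of lens_spot below 0 m and z of plate_blue in the frame of lens_spot below 0.003 m), for 0.2 s.
2. the start button is pressed down with the plate home (value of joint start above 0.0045 m and horizontal distance between plate_blue_window and lens_spot below 0.006 m), for 0.05 s.
At the end, for the whole second after the job is handed in: The blue plate lies flat on the stage, window end in, its window within 6 mm of the point under the lens and its length within 0.1 rad of the reader's slide direction, at rest; the start button has been pressed (at least 4.5 of 6 mm) with the plate home and is up again (all of step 1 and linear speed of plate_blue below 0.01 m/s and value of joint start below 0.0015 m); the robot touches nothing.
It fails at once if the blue plate knocks or presses against the head with more than 6 N (contact force between plate_blue and reader_head above 6 N).
It fails at once if the start button is pressed while the plate is not home (value of joint start above 0.003 m and horizontal distance between plate_blue_window and lens_spot above 0.008 m).
It fails at once if the orange plate is moved more than 20 mm (distance of plate_orange from where it was at the start of the episode above 0.02 m).
It fails at once if the timer, the carton or the beaker is moved more than 30 mm (distance of any of timer, lens_tissue, beaker from where it was at the start of the episode above 0.03 m).
It also fails if it takes over 54 s, if anything falls off the work surface, if the arm or the gripper's body presses on something with over 40 N, if the wrist force passes 120 N, or if a joint passes its speed limit or range.

### The arm

A 6-joint arm with a two-finger parallel gripper is mounted at the origin on a cart in front of the work surface, level with it; the furniture and walls round the work are solid. World frame = base frame: x ahead of the robot, y to its left, z up, the work surface at z = 0. Lengths are in m, angles in rad, forces in N, time in s.
With the tool pointing down it reaches from about 0.4 to 0.825 m from the base axis. Payload 7 kg.
Tool frame: the origin (TCP) lies at the very end of the fingers, on their centre line; the grasp point (between the pads) lies 19 mm behind it (ctrl.grip_depth is the z of the grasp point in the tool frame, in m); z points along the fingers, y is the line along which they close (so a half turn about z gives the same grasp; the last joint's range is limited). The gripper opens to 88 mm and grips with 3 to 60 N. Pads are 19 mm wide; open, the fingers measure 130 mm over their backs; the gripper's body (78 mm by 193 mm) begins 47 mm behind the grasp point.
Start: joints at [1.513, 0.359, 0.012, 0, -1.224, -0.288], TCP at [0.229, 0.635, 0.227] pointing down, gripper open.
Joint ranges: [-3.07, 3.07], [-1.43, 2.12], [-1.02, 1.25], [-3.03, 1.67], [-3.05, -0], [-3.03, 3.03]. Speed limits (rad/s): [2.39, 2.39, 3.01, 3.14, 3.14, 3.14].

### API

Orientations are given as a rotation vector (axis times angle).
In Python, from bench import ctrl gives the robot as it stands.
- The arm moves only by the shell command python3 -m crank 'ROWS' [FORCE]. ROWS is JSON, a list of rows, each an object of numbers: "claw": the closure, from -1 (fully open) to 1 (shut); "dx", "dy", "dz": the shift along the tool's x, y, z in cm; "ax", "ay", "az": the turn, a rotation vector about the tool's x, y, z in degrees. A call has 1 to 8 rows; each row is the pose to reach, as a shift and turn from the pose commanded when the call began, along the tool's axes at that moment; what a row does not reach only later rows make up. A row lasts 1/12 s, in which the tool goes at most 41.7 mm and 7.16 degrees, less where a joint would pass 70% of its speed; a pose out of reach is approached as far as the arm can. A call with a gripper value outside its range is refused whole. The fingers move at their own pace and stop on an object; FORCE is the grip in N (left out, the last holds). Time passes only in rows, so rows that repeat a pose let the fingers close. It gives the time, the measured TCP pose, the force, the opening and the grip force at its end, in the units of the state.
- ctrl.sense(): the state, without advancing time (a new reading comes with each control period).
- ctrl.capture(name): name is "side" or "top"; returns the picture (384x512x3 uint8, red, green, blue); there is no depth.
- ctrl.camera_model(name): a dict with "intrinsics" (3x3 intrinsics, pixels), "R" (3x3) and "t" (3): a world point X has camera coordinates R X + t. Camera axes: x right, y down, z forward; pixel columns grow to the right and rows downward; lengths in m; the calibration is good to about 2 mm. A picture is of the moment at which its call begins. camera_model takes no time and is no camera call.
- ctrl.hand_in(): hands the job in; it is judged then, once.
The state is a dict: "t": time; "joint_positions": joint angles; "joint_vel": joint speeds; "tau": joint torques, N m; "tool_pos": TCP position; "eef_rot": TCP orientation; "force": force on the tool from outside, world axes, zero at the start; "moment": the same for the moment, N m; "finger_gap": opening from 0.0 (shut) to 1.0 (fully open); "gripper_force": force on a finger pad.
Only numpy, scipy, OpenCV 4.12 (cv2) and the standard library are available. Lean on these libraries where they do the work, as an engineer would, in place of code of your own. Each camera call takes 0.05 s, during which the arm holds its last target. There are 200 camera calls.

## Working session

There is one attempt and no reset: what is moved stays moved. The work goes in short steps, Python scripts to look and compute and a shell command to move; the robot and the scene stay as the last step left them, time stands still between calls to the robot, and variables do not carry over. Pictures are saved under pics/ and viewed, at most 10 in all, crops included, and the job is handed in when it is done.

```bash
mkdir -p pics; ls
python3 - <<'E'
from bench import ctrl
import cv2, numpy as np
np.set_printoptions(precision=4,suppress=True)
s=ctrl.sense()
for k,v in s.items(): print(k,np.array(v))
for n in ("side","top"):
    im=ctrl.capture(n); cv2.imwrite(f"pics/{n}0.png",cv2.cvtColor(im,cv2.COLOR_RGB2BGR))
    m=ctrl.camera_model(n); print(n,m["intrinsics"],m["R"],m["t"], -np.array(m["R"]).T@np.array(m["t"]))
a=cv2.imread("pics/side0.png");b=cv2.imread("pics/top0.png")
cv2.imwrite("pics/s0b.png",cv2.resize(a,(768,576),interpolation=cv2.INTER_CUBIC))
cv2.imwrite("pics/t0b.png",cv2.resize(b,(768,576),interpolation=cv2.INTER_CUBIC))
E
```

```text
pics
t 0.0
joint_positions [ 1.5131  0.3594  0.0111 -0.0004 -1.2241 -0.2881]
joint_vel [ 0.      0.0009 -0.0006 -0.0005  0.0003  0.0011]
tau [  0.0037 -58.2718  29.305    6.9972   0.0069  -0.0002]
tool_pos [0.2286 0.6346 0.2256]
eef_rot [ 3.0931 -0.5404 -0.0002]
force [-0.6586 -0.0839 -0.8711]
moment [-0.0517  0.0634 -0.005 ]
gripper_force 0.0
finger_gap 1.0021830508928031
side [[350.3766   0.     259.987 ]
 [  0.     350.3766 190.7174]
 [  0.       0.       1.    ]] [[-0.3467  0.938   0.0078]
 [ 0.7642  0.2872 -0.5775]
 [-0.5439 -0.1942 -0.8163]] [ 0.0735 -0.4902  1.3392] [1.1285 0.332  0.8096]
top [[401.7297   0.     258.5432]
 [  0.     401.7297 194.8783]
 [  0.       0.       1.    ]] [[-0.0045 -1.     -0.0053]
 [-0.9858  0.0054 -0.1677]
 [ 0.1677  0.0045 -0.9858]] [0.1669 0.6219 0.9316] [0.4576 0.1593 1.0236]
```

View pics/s0b.png

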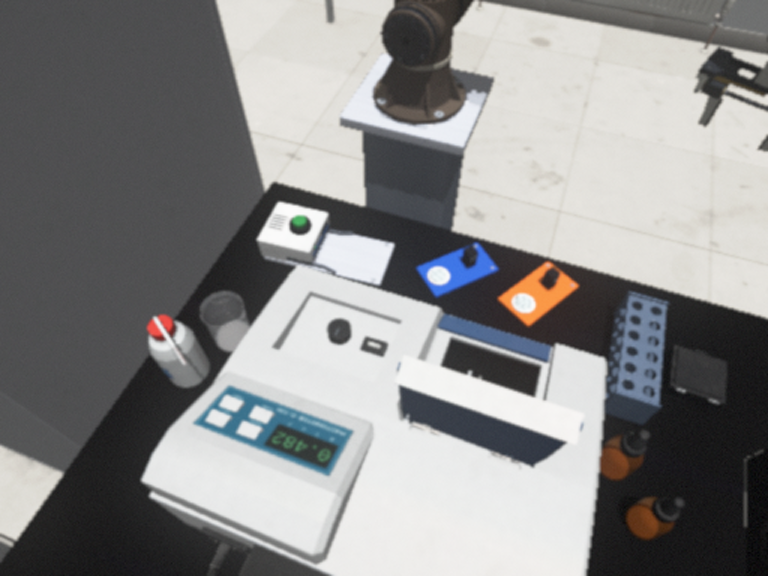

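View pics/t0b.png

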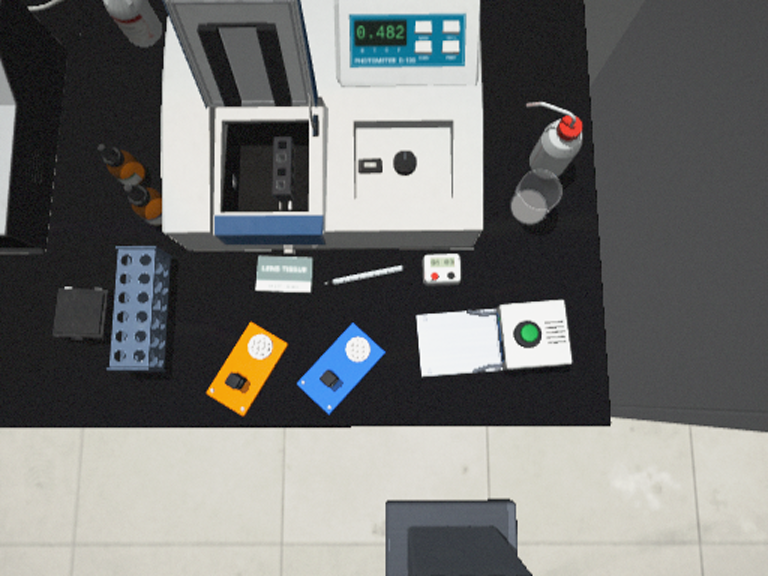

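The side view shows the reader at about (290,230) in the 1.5x picture, the blue plate at (457,268) and the orange one at (540,292). In the top view the blue plate is at (341,368), its white window at (357,348) and its post at (330,380). The reader's stage runs from x=417 to 500 and the green button is at (527,333). Next, enlarged crops.

Run:
```python
import cv2, numpy as np
def crop(f,x0,y0,w,h,k,o,step=10):
    a=cv2.imread(f)[y0:y0+h,x0:x0+w]
    a=cv2.resize(a,None,fx=k,fy=k,interpolation=cv2.INTER_CUBIC)
    for x in range((x0+step-1)//step*step,x0+w,step):
        X=int((x-x0+.5)*k); cv2.line(a,(X,0),(X,6),(0,255,255),1)
        if x%20==0: cv2.putText(a,str(x),(X-10,18),0,.4,(0,255,255),1)
    for y in range((y0+step-1)//step*step,y0+h,step):
        Y=int((y-y0+.5)*k); cv2.line(a,(0,Y),(6,Y),(0,255,255),1)
        if y%20==0: cv2.putText(a,str(y),(8,Y+4),0,.4,(0,255,255),1)
    cv2.imwrite(o,a)
crop("pics/top0.png",190,190,200,95,4,"pics/t_c.png")
crop("pics/side0.png",168,128,166,92,4.8,"pics/s_c.png")
```

```text
(no output)
```

View pics/t_c.png

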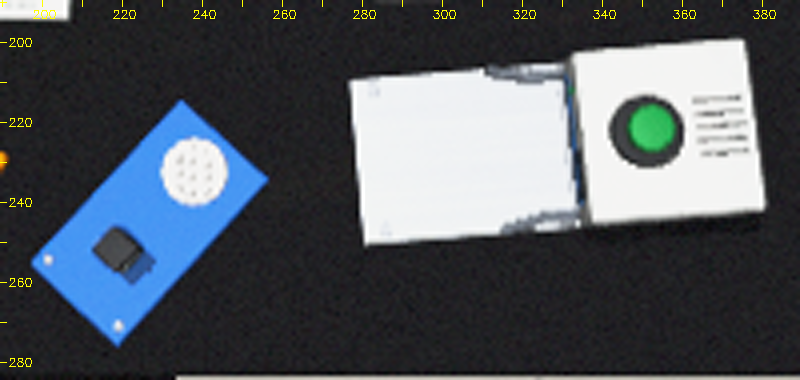

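View pics/s_c.png

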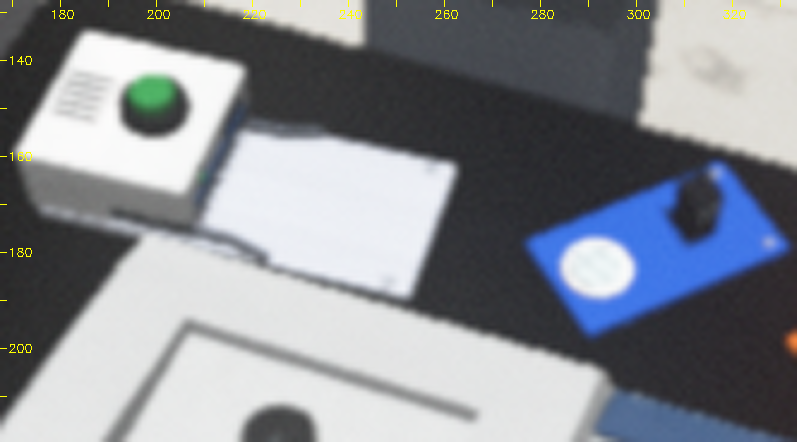

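The crops show every corner of the blue plate, the stage end, the head top, the button and the post. I'll triangulate them from both views and then fit the models.

```bash
cat > geo.py <<'E'
from bench import ctrl
import numpy as np, cv2
from scipy.optimize import least_squares
np.set_printoptions(precision=4,suppress=True)
C={}
for n in ("top","side"):
    m=ctrl.camera_model(n); C[n]=np.array(m["intrinsics"])@np.c_[np.array(m["R"]),np.array(m["t"])]
def proj(n,X):
    p=np.c_[X,np.ones(len(X))]@C[n].T; return p[:,:2]/p[:,2:]
def tri(a,b):
    X=cv2.triangulatePoints(C["top"],C["side"],np.array(a,float).T,np.array(b,float).T); X=(X[:3]/X[3]).T
    return X
def fit(model,obs,x0):
    """model points (local), obs {cam:pixels}; planar pose x,y,z,yaw"""
    def place(q):
        c,s=np.cos(q[3]),np.sin(q[3]); return model@np.array([[c,-s,0],[s,c,0],[0,0,1]]).T+q[:3]
    r=least_squares(lambda q:np.concatenate([(proj(n,place(q))-o).ravel() for n,o in obs.items()]),x0,loss='soft_l1')
    return r.x, np.concatenate([(proj(n,place(r.x))-o) for n,o in obs.items()])
def pt(l): return np.array(l,float)/4-.5+[190,190]
def ps(l): return np.array(l,float)/4.8-.5+[168,128]
E
python3 - <<'E'
from geo import *
# plate: winL, winR, hanL, hanR, ring, posttop
T=pt([(181,99),(268,180),(31,262),(118,346),(195,172),(119,246)])
S=ps([(590,336),(526,242),(790,246),(719,161),(598,268),(699,184)])
print(tri(T,S))
mod=np.array([(70,38,8),(70,-38,8),(-70,38,8),(-70,-38,8),(42,0,9.6),(-25,0,48)])/1000
q,r=fit(mod,{"top":T,"side":S},[.35,.17,0,-.6]); print("plate",q,"\n",r)
# reader
T=pt([(350,80),(365,245),(571,53),(744,39),(766,209),(592,224),(653,128)])
S=ps([(411,298),(457,165),(187,195),(22,160),(85,31),(246,68),(152,92)])
X=tri(T,S);print(X)
mod=np.array([(-160,52,8),(-160,-52,8),(-26,52,58),(80,52,58),(80,-52,58),(-26,-52,58)])/1000
q,r=fit(mod,{"top":T[:6],"side":S[:6]},[.4,-.2,0,-1.5]); print("reader",q,"\n",r)
c,s=np.cos(q[3]),np.sin(q[3]);d=X[6]-q[:3];print("button local",c*d[0]+s*d[1],-s*d[0]+c*d[1],d[2])
E
```

```text
[[0.5814 0.226  0.0003]
 [0.5294 0.1699 0.0008]
 [0.4785 0.3197 0.0034]
 [0.4266 0.2635 0.0015]
 [0.5345 0.2165 0.0029]
 [0.4869 0.2598 0.0462]]
plate [ 0.504   0.2445 -0.0059 -0.7373] 
 [[-0.1914 -0.0139]
 [ 0.1171 -0.3634]
 [-0.2994  0.3557]
 [ 0.0512 -0.0453]
 [-0.1623 -0.2213]
 [-0.7221  0.6813]
 [-0.484  -0.4208]
 [-0.3807 -0.1143]
 [-0.4216  0.092 ]
 [ 0.0855 -0.1102]
 [-0.3592 -0.0249]
 [ 0.1626  0.6927]]
[[ 0.5929  0.1181  0.0005]
 [ 0.488   0.1095  0.0016]
 [ 0.6024 -0.0159  0.0496]
 [ 0.6105 -0.1217  0.0462]
 [ 0.507  -0.1298  0.0513]
 [ 0.4985 -0.025   0.0491]
 [ 0.5539 -0.0589  0.0711]]
reader [ 0.5527 -0.046  -0.0083 -1.491 ] 
 [[-0.3143  0.6194]
 [-0.2844  0.0945]
 [-0.249   0.099 ]
 [-0.469  -0.0375]
 [-0.2331 -0.0228]
 [-0.5334 -0.0293]
 [-0.6672 -0.2772]
 [-0.4617  0.349 ]
 [-0.4189 -0.1019]
 [-1.289  -0.9024]
 [-0.0613  0.3933]
 [-0.117  -0.0724]]
button local 0.012951248187837447 0.00019266604376587892 0.0793360721384821
```

```bash
cat >> geo.py <<'E'
def fit0(model,obs,x0):
    f=lambda q:np.r_[q[:2],0,q[2]]
    def place(q):
        c,s=np.cos(q[2]),np.sin(q[2]); return model@np.array([[c,-s,0],[s,c,0],[0,0,1]]).T+np.r_[q[:2],0]
    r=least_squares(lambda q:np.concatenate([(proj(n,place(q))-o).ravel() for n,o in obs.items()]),x0,loss='soft_l1')
    return r.x, np.abs(r.fun).max()
def ray(n,uv,z):
    A=C[n];M=np.c_[A[:,0],A[:,1],A[:,2]*z+A[:,3]]; p=np.linalg.solve(M,[uv[0],uv[1],1]); return p[:2]/p[2]
E
python3 - <<'E'
from geo import *
T=pt([(181,99),(268,180),(31,262),(118,346),(195,172),(119,246)])
S=ps([(590,336),(526,242),(790,246),(719,161),(598,268),(699,184)])
mod=np.array([(70,38,8),(70,-38,8),(-70,38,8),(-70,-38,8),(42,0,9.6),(-25,0,48)])/1000
for o in ({"top":T},{"side":S},{"top":T,"side":S}): print("plate",*fit0(mod,o,[.5,.24,-.7]))
T=pt([(350,80),(365,245),(571,53),(744,39),(766,209),(592,224),(653,128)])
S=ps([(411,298),(457,165),(187,195),(22,160),(85,31),(246,68),(152,92)])
mod=np.array([(-160,52,8),(-160,-52,8),(-26,52,58),(80,52,58),(80,-52,58),(-26,-52,58)])/1000
for o in ({"top":T[:6]},{"side":S[:6]},{"top":T[:6],"side":S[:6]}): print("reader",*fit0(mod,o,[.55,-.05,-1.5]))
print("button", ray("top",T[6],.075), ray("side",S[6],.075))
a=np.array([(483,232)])/1.5;b=np.array([(302,268)])/1.5
print("photometer corner",tri(a,b), ray("top",(222,165),0), ray("top",(140,245),0))
E
```

```text
plate [ 0.5039  0.2436 -0.7438] 0.621810204286362
plate [ 0.5083  0.2458 -0.7254] 0.4999561108290038
plate [ 0.5052  0.2444 -0.7358] 1.2894336569806342
reader [ 0.5521 -0.0454 -1.4943] 0.49051143144322396
reader [ 0.5589 -0.0411 -1.4837] 1.338714225629758
reader [ 0.5533 -0.0444 -1.493 ] 2.5427639940944005
button [ 0.5538 -0.0589] [ 0.5568 -0.0556]
photometer corner [[0.6985 0.0228 0.1387]] [0.7116 0.2594] [0.5044 0.4651]
```

```bash
cat >> geo.py <<'E'
from scipy.spatial.transform import Rotation as Ro
def plan(p,yaw):
    "rows units (cm along tool axes, deg) from the present pose to TCP p, tool down, tool x at yaw"
    s=ctrl.sense(); R=Ro.from_rotvec(s["eef_rot"])
    G=Ro.from_matrix(np.array([[np.cos(yaw),np.sin(yaw),0],[np.sin(yaw),-np.cos(yaw),0],[0,0,-1]]))
    print("shift cm",R.inv().apply(np.array(p)-s["tool_pos"])*100,"turn deg",np.degrees((R.inv()*G).as_rotvec()),"force",np.array(s["force"]),"t",s["t"],"pos",np.array(s["tool_pos"]))
E
python3 - <<'E'
from geo import *
plan([.4865,.2611,.12],-.738)
E
```

```text
shift cm [36.9189 26.3883 10.6146] turn deg [ 0.0816 -0.024  22.4702] force [ 0.5482 -0.1503  0.0799] t 0.1 pos [0.2287 0.6347 0.2257]
```

```bash
python3 -m crank '[{"dx":36.9,"dy":26.4,"dz":0,"az":22.5,"claw":-1},{"dx":36.9,"dy":26.4,"dz":0,"az":22.5,"claw":-1},{"dx":36.9,"dy":26.4,"dz":0,"az":22.5,"claw":-1},{"dx":36.9,"dy":26.4,"dz":0,"az":22.5,"claw":-1},{"dx":36.9,"dy":26.4,"dz":0,"az":22.5,"claw":-1},{"dx":36.9,"dy":26.4,"dz":0,"az":22.5,"claw":-1},{"dx":36.9,"dy":26.4,"dz":0,"az":22.5,"claw":-1},{"dx":36.9,"dy":26.4,"dz":0,"az":22.5,"claw":-1}]' 40
python3 -c "
from geo import *
plan([.4865,.2611,.08],-.738)"
```

```text
shift cm [36.9184 26.3824 14.6146] turn deg [ 0.0816 -0.024  22.4702] force [ 0.5482 -0.1503  0.0799] t 0.1 pos [0.2287 0.6347 0.2257]invalid input at $[0]: expected keys claw, dx, dy, dz, ax, ay, az
```

All keys are required in each row.

```bash
python3 -m crank '[{"claw":-1,"dx":36.9,"dy":26.4,"dz":0,"ax":0,"ay":0,"az":22.5},{"claw":-1,"dx":36.9,"dy":26.4,"dz":0,"ax":0,"ay":0,"az":22.5},{"claw":-1,"dx":36.9,"dy":26.4,"dz":0,"ax":0,"ay":0,"az":22.5},{"claw":-1,"dx":36.9,"dy":26.4,"dz":0,"ax":0,"ay":0,"az":22.5},{"claw":-1,"dx":36.9,"dy":26.4,"dz":0,"ax":0,"ay":0,"az":22.5},{"claw":-1,"dx":36.9,"dy":26.4,"dz":0,"ax":0,"ay":0,"az":22.5},{"claw":-1,"dx":36.9,"dy":26.4,"dz":0,"ax":0,"ay":0,"az":22.5},{"claw":-1,"dx":36.9,"dy":26.4,"dz":0,"ax":0,"ay":0,"az":22.5}]' 40
python3 -c "
from geo import *
plan([.4865,.2611,.08],-.738)"
```

```text
t: 0.77
tool_pos: [0.4186, 0.3587, 0.2265]
eef_rot: [2.93, -1.133, -0.0]
force: [0.9, 1.0, 0.3]
finger_gap: 0.997
gripper_force: 0.0
shift cm [11.5898  2.6475 14.6446] turn deg [ 0.0133  0.0057 -0.0104] force [0.9121 1.0262 0.349 ] t 0.7667 pos [0.4186 0.3587 0.2265]
```

```bash
python3 -m crank '[{"claw":-1,"dx":11.6,"dy":2.6,"dz":3,"ax":0,"ay":0,"az":0},{"claw":-1,"dx":11.6,"dy":2.6,"dz":8,"ax":0,"ay":0,"az":0},{"claw":-1,"dx":11.6,"dy":2.6,"dz":14.6,"ax":0,"ay":0,"az":0},{"claw":-1,"dx":11.6,"dy":2.6,"dz":14.6,"ax":0,"ay":0,"az":0},{"claw":-1,"dx":11.6,"dy":2.6,"dz":14.6,"ax":0,"ay":0,"az":0},{"claw":-1,"dx":11.6,"dy":2.6,"dz":14.6,"ax":0,"ay":0,"az":0},{"claw":-1,"dx":11.6,"dy":2.6,"dz":14.6,"ax":0,"ay":0,"az":0},{"claw":-1,"dx":11.6,"dy":2.6,"dz":14.6,"ax":0,"ay":0,"az":0}]' 40
python3 - <<'E'
from geo import *
plan([.4865,.2611,.08],-.738)
t=ctrl.capture("top");s=ctrl.capture("side")
y=Ro.from_rotvec(ctrl.sense()["eef_rot"]).as_matrix()[:,1]; p=np.array(ctrl.sense()["tool_pos"])
for n in("top","side"): print(n,"tcp px",proj(n,np.array([p,p+y*.044,p-y*.044])).ravel())
a=cv2.resize(t[190:290,185:285],None,fx=4,fy=4,interpolation=cv2.INTER_CUBIC)
b=cv2.resize(s[110:210,260:360],None,fx=4,fy=4,interpolation=cv2.INTER_CUBIC)
cv2.imwrite("pics/hover.png",np.hstack([a,b])[:,:,::-1])
E
```

```text
t: 1.43
tool_pos: [0.4871, 0.2641, 0.0815]
eef_rot: [-2.929, 1.133, -0.001]
force: [-0.1, 0.6, 0.9]
finger_gap: 1.0
gripper_force: 0.0
shift cm [0.1593 0.2578 0.153 ] turn deg [-0.0577 -0.029  -0.0127] force [-0.0542  0.6203  0.926 ] t 1.4333 pos [0.4871 0.2641 0.0815]
top tcp px [215.1944 250.4916 229.1157 263.3455 201.4204 237.7739]
side tcp px [316.3564 157.9371 307.7869 147.2716 325.3398 169.1178]
```

View pics/hover.png

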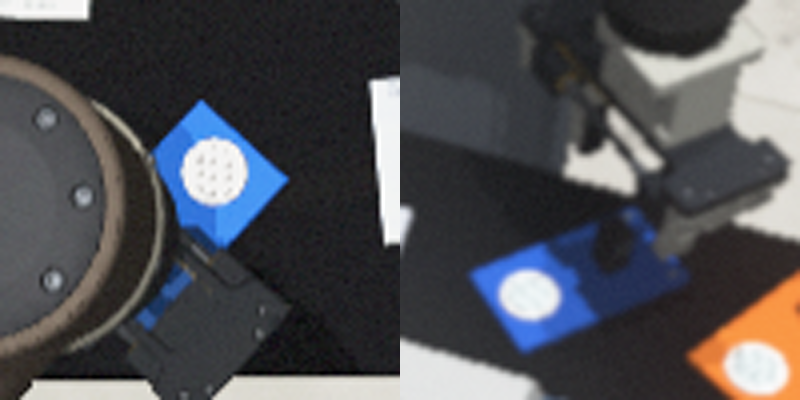

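The side half of the picture shows the two finger tips at about px (307,147) and (328,173), which matches the projected TCP. They straddle the post. I'll descend and grip.

```bash
python3 -m crank '[{"claw":-1,"dx":0.1,"dy":0.2,"dz":3,"ax":0,"ay":0,"az":0},{"claw":-1,"dx":0.1,"dy":0.2,"dz":5.5,"ax":0,"ay":0,"az":0},{"claw":-1,"dx":0.1,"dy":0.2,"dz":6.6,"ax":0,"ay":0,"az":0},{"claw":-1,"dx":0.1,"dy":0.2,"dz":6.6,"ax":0,"ay":0,"az":0},{"claw":-1,"dx":0.1,"dy":0.2,"dz":6.6,"ax":0,"ay":0,"az":0}]' 40
python3 -m crank '[{"claw":1,"dx":0,"dy":0,"dz":0,"ax":0,"ay":0,"az":0},{"claw":1,"dx":0,"dy":0,"dz":0,"ax":0,"ay":0,"az":0},{"claw":1,"dx":0,"dy":0,"dz":0,"ax":0,"ay":0,"az":0},{"claw":1,"dx":0,"dy":0,"dz":0,"ax":0,"ay":0,"az":0},{"claw":1,"dx":0,"dy":0,"dz":0,"ax":0,"ay":0,"az":0},{"claw":1,"dx":0,"dy":0,"dz":0,"ax":0,"ay":0,"az":0},{"claw":1,"dx":0,"dy":0,"dz":0,"ax":0,"ay":0,"az":0},{"claw":1,"dx":0,"dy":0,"dz":0,"ax":0,"ay":0,"az":0}]' 40
```

```text
t: 1.95
tool_pos: [0.4861, 0.2623, 0.0157]
eef_rot: [-2.93, 1.132, -0.001]
force: [0.3, -0.4, 1.7]
finger_gap: 1.0
gripper_force: 0.0
t: 2.62
tool_pos: [0.4858, 0.2611, 0.0146]
eef_rot: [2.93, -1.134, -0.0]
force: [-0.0, 0.5, -0.3]
finger_gap: 0.46
gripper_force: 0.0
```

```bash
python3 -m crank '[{"claw":1,"dx":0,"dy":0,"dz":0,"ax":0,"ay":0,"az":0},{"claw":1,"dx":0,"dy":0,"dz":0,"ax":0,"ay":0,"az":0},{"claw":1,"dx":0,"dy":0,"dz":0,"ax":0,"ay":0,"az":0},{"claw":1,"dx":0,"dy":0,"dz":0,"ax":0,"ay":0,"az":0},{"claw":1,"dx":0,"dy":0,"dz":0,"ax":0,"ay":0,"az":0},{"claw":1,"dx":0,"dy":0,"dz":0,"ax":0,"ay":0,"az":0}]' 40
python3 -c "
from geo import *
th=-1.493;u=np.array([np.cos(th),np.sin(th)])
plan(np.r_[np.array([.5533,-.0444])+u*-.19,.065],th)"
```

```text
t: 3.12
tool_pos: [0.4858, 0.2612, 0.0145]
eef_rot: [2.93, -1.134, -0.0]
force: [0.1, -0.1, -0.8]
finger_gap: 0.249
gripper_force: 40.0
shift cm [11.7228  5.0403 -5.0506] turn deg [ 0.003  -0.001  43.2318] force [ 0.0888 -0.1086 -0.755 ] t 3.1167 pos [0.4858 0.2612 0.0145]
```

```bash
python3 -m crank '[{"claw":1,"dx":0,"dy":0,"dz":-2,"ax":0,"ay":0,"az":0},{"claw":1,"dx":0,"dy":0,"dz":-5,"ax":0,"ay":0,"az":0},{"claw":1,"dx":3,"dy":1.3,"dz":-5,"ax":0,"ay":0,"az":7},{"claw":1,"dx":5,"dy":2.1,"dz":-5,"ax":0,"ay":0,"az":14},{"claw":1,"dx":7,"dy":3,"dz":-5,"ax":0,"ay":0,"az":21},{"claw":1,"dx":9,"dy":3.9,"dz":-5,"ax":0,"ay":0,"az":28},{"claw":1,"dx":11,"dy":4.7,"dz":-5,"ax":0,"ay":0,"az":35},{"claw":1,"dx":11.7,"dy":5,"dz":-5,"ax":0,"ay":0,"az":42}]' 40
python3 -c "
from geo import *
th=-1.493;u=np.array([np.cos(th),np.sin(th)])
plan(np.r_[np.array([.5533,-.0444])+u*-.19,.065],th)"
```

```text
t: 3.78
tool_pos: [0.5388, 0.1432, 0.0642]
eef_rot: [2.32, -2.117, -0.0]
force: [0.0, 0.1, -1.7]
finger_gap: 0.252
gripper_force: 40.0
shift cm [-0.1873  0.013  -0.0754] turn deg [ 0.0555 -0.0287  0.7982] force [ 0.0007  0.0662 -1.7298] t 3.7833 pos [0.5388 0.1432 0.0642]
```

```bash
python3 -m crank '[{"claw":1,"dx":-0.2,"dy":0,"dz":1.5,"ax":0,"ay":0,"az":0.8},{"claw":1,"dx":-0.2,"dy":0,"dz":3.5,"ax":0,"ay":0,"az":0.8},{"claw":1,"dx":-0.2,"dy":0,"dz":3.5,"ax":0,"ay":0,"az":0.8},{"claw":1,"dx":-0.2,"dy":0,"dz":3.5,"ax":0,"ay":0,"az":0.8},{"claw":1,"dx":-0.2,"dy":0,"dz":3.5,"ax":0,"ay":0,"az":0.8}]' 40
python3 - <<'E'
from geo import *
s=ctrl.sense();print(np.array(s["tool_pos"]),np.array(s["eef_rot"]))
t=ctrl.capture("top");s=ctrl.capture("side")
def mk(im,x0,y0,w,h,k):
    a=cv2.resize(im[y0:y0+h,x0:x0+w],None,fx=k,fy=k,interpolation=cv2.INTER_CUBIC)[:,:,::-1].copy();return a
cv2.imwrite("pics/lt.png",mk(t,225,190,160,100,5)); cv2.imwrite("pics/ls.png",mk(s,168,120,160,100,5))
E
```

```text
t: 4.2
tool_pos: [0.5386, 0.1476, 0.03]
eef_rot: [2.315, -2.124, 0.0]
force: [-0.4, -0.0, -1.2]
finger_gap: 0.249
gripper_force: 40.0
[0.5386 0.1476 0.03  ] [ 2.3147 -2.1238  0.0003]
```

View pics/lt.png

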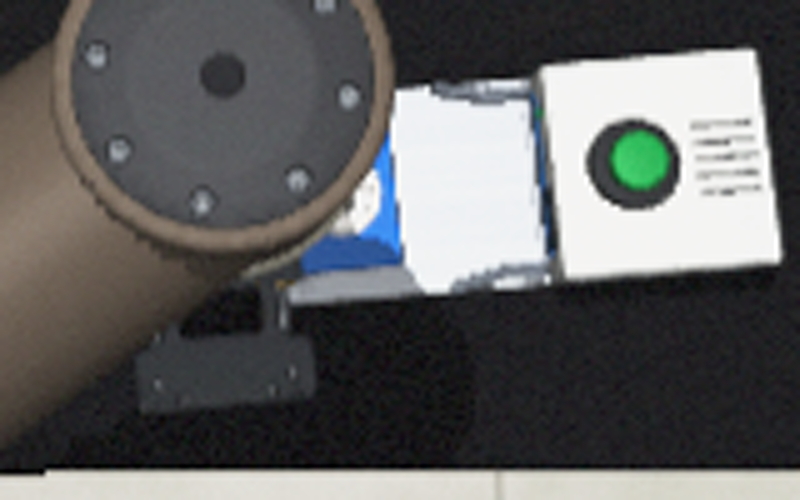

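View pics/ls.png

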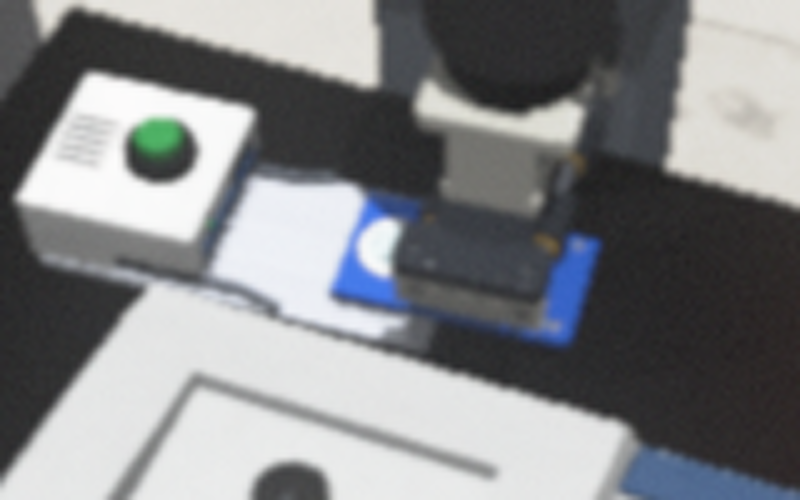

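Run:
```python
from geo import *
n5t=lambda l:np.array(l,float)/5-.4+[225,190]
n5s=lambda l:np.array(l,float)/5-.4+[168,120]
rm=np.array([(-160,52,8),(-160,-52,8),(-26,52,58),(80,52,58),(80,-52,58),(-26,-52,58)])/1000
T=np.r_[pt([(350,80),(365,245)]),n5t([(540,65),(755,48),(782,262),(566,280)])]
S=np.r_[ps([(411,298),(457,165)]),n5s([(200,241),(17,200),(92,71),(255,109)])]
rt=fit0(rm,{"top":T},[.55,-.05,-1.5]);rs=fit0(rm,{"side":S},[.55,-.05,-1.5]);print("reader",rt,rs)
z=.0155
pm=np.array([(70,38,8),(70,-38,8),(-70,38,8),(-70,-38,8)])/1000+[0,0,z]
P=n5s([(333,295),(370,195),(573,346),(600,240)])
p=fit0(pm,{"side":P},[.54,.13,-1.5]);print("plate side",p)
def rel(q,xy):
    c,s=np.cos(q[2]),np.sin(q[2]);d=np.array(xy)-q[:2];return c*d[0]+s*d[1],-s*d[0]+c*d[1]
print("plate in reader (side)",rel(rs[0],p[0][:2]),p[0][2]-rs[0][2])
tl=ray("top",n5t([(402,262)])[0],z+.008); print("lead right corner in reader (top)",rel(rt[0],tl))
tcp=np.array(ctrl.sense()["tool_pos"])[:2];print("tcp in reader top/side/",rel(rt[0],tcp),rel(rs[0],tcp))
R=Ro.from_rotvec(ctrl.sense()["eef_rot"]).as_matrix();print("tool yaw",np.arctan2(R[1,0],R[0,0]))
```

```text
reader (array([ 0.552 , -0.0458, -1.4954]), np.float64(0.6140600708825446)) (array([ 0.5573, -0.0412, -1.4924]), np.float64(1.0700202883855354))
plate side (array([ 0.5458,  0.127 , -1.4647]), np.float64(0.39215819077742253))
plate in reader (side) (np.float64(-0.16860393296926268), np.float64(0.0017332072953122613)) 0.027664736086634
lead right corner in reader (top) (np.float64(-0.09824040720799122), np.float64(-0.03592295163355368))
tcp in reader top/side/ (np.float64(-0.1941229507542846), np.float64(0.0015878018552880537)) (np.float64(-0.1899778404943924), np.float64(-0.003453347354510314))
tool yaw -1.484854393255545
```

```bash
python3 -m crank '[{"claw":1,"dx":0,"dy":0.17,"dz":0.3,"ax":0,"ay":0,"az":0.7},{"claw":1,"dx":0,"dy":0.17,"dz":0.7,"ax":0,"ay":0,"az":0.7},{"claw":1,"dx":0,"dy":0.17,"dz":0.7,"ax":0,"ay":0,"az":0.7},{"claw":1,"dx":0,"dy":0.17,"dz":0.7,"ax":0,"ay":0,"az":0.7}]' 40
python3 -m crank '[{"claw":1,"dx":1,"dy":0,"dz":0,"ax":0,"ay":0,"az":0},{"claw":1,"dx":2,"dy":0,"dz":0,"ax":0,"ay":0,"az":0},{"claw":1,"dx":3,"dy":0,"dz":0,"ax":0,"ay":0,"az":0},{"claw":1,"dx":4,"dy":0,"dz":0,"ax":0,"ay":0,"az":0},{"claw":1,"dx":5,"dy":0,"dz":0,"ax":0,"ay":0,"az":0},{"claw":1,"dx":5,"dy":0,"dz":0,"ax":0,"ay":0,"az":0},{"claw":1,"dx":5,"dy":0,"dz":0,"ax":0,"ay":0,"az":0}]' 40
python3 -c "
from geo import *
plan([.55,-.0046,.0225],-1.494)"
```

```text
t: 4.63
tool_pos: [0.5366, 0.1473, 0.0225]
eef_rot: [2.301, -2.138, -0.0]
force: [0.8, -0.4, -1.7]
finger_gap: 0.25
gripper_force: 40.0
t: 5.22
tool_pos: [0.5405, 0.0963, 0.0226]
eef_rot: [2.299, -2.141, -0.0]
force: [-0.2, 0.7, -1.4]
finger_gap: 0.247
gripper_force: 40.0
shift cm [10.1353 -0.2291  0.0098] turn deg [ 0.0009 -0.0003 -0.3059] force [-0.1577  0.7476 -1.3694] t 5.2167 pos [0.5405 0.0963 0.0226]
```

```bash
python3 -m crank '[{"claw":1,"dx":0.5,"dy":0,"dz":0,"ax":0,"ay":0,"az":-0.3},{"claw":1,"dx":1,"dy":0,"dz":0,"ax":0,"ay":0,"az":-0.3},{"claw":1,"dx":1.5,"dy":0,"dz":0,"ax":0,"ay":0,"az":-0.3},{"claw":1,"dx":1.5,"dy":0,"dz":0,"ax":0,"ay":0,"az":-0.3},{"claw":1,"dx":1.5,"dy":0,"dz":0,"ax":0,"ay":0,"az":-0.3}]' 40
python3 - <<'E'
from geo import *
t=ctrl.capture("top");s=ctrl.capture("side")
def mk(im,x0,y0,w,h,k): return cv2.resize(im[y0:y0+h,x0:x0+w],None,fx=k,fy=k,interpolation=cv2.INTER_CUBIC)[:,:,::-1]
cv2.imwrite("pics/th.png",np.vstack([mk(t,285,195,100,37,8)[:296],mk(s,190,145,100,37,8)[:296]]))
E
```

```text
t: 5.63
tool_pos: [0.5414, 0.0822, 0.0225]
eef_rot: [2.306, -2.133, -0.0]
force: [-0.8, 1.1, -2.0]
finger_gap: 0.248
gripper_force: 40.0
```

View pics/th.png

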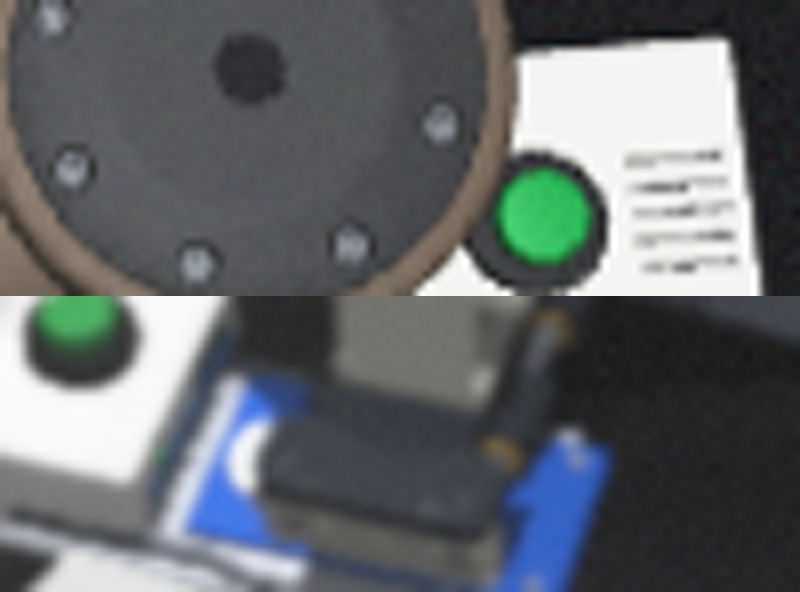

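The lower half shows the blue leading edge, from about (185,530) to (250,375), square to the head and centred between the rails, a few mm short of the head. I'll continue.

```bash
python3 -m crank '[{"claw":1,"dx":0.5,"dy":0,"dz":0,"ax":0,"ay":0,"az":0},{"claw":1,"dx":1,"dy":0,"dz":0,"ax":0,"ay":0,"az":0},{"claw":1,"dx":1.5,"dy":0,"dz":0,"ax":0,"ay":0,"az":0},{"claw":1,"dx":2,"dy":0,"dz":0,"ax":0,"ay":0,"az":0},{"claw":1,"dx":2.5,"dy":0,"dz":0,"ax":0,"ay":0,"az":0},{"claw":1,"dx":3,"dy":0,"dz":0,"ax":0,"ay":0,"az":0}]' 40
python3 -m crank '[{"claw":1,"dx":0.5,"dy":0,"dz":0,"ax":0,"ay":0,"az":0},{"claw":1,"dx":1,"dy":0,"dz":0,"ax":0,"ay":0,"az":0},{"claw":1,"dx":1.5,"dy":0,"dz":0,"ax":0,"ay":0,"az":0},{"claw":1,"dx":1.8,"dy":0,"dz":0,"ax":0,"ay":0,"az":0},{"claw":1,"dx":1.8,"dy":0,"dz":0,"ax":0,"ay":0,"az":0},{"claw":1,"dx":1.8,"dy":0,"dz":0,"ax":0,"ay":0,"az":0}]' 40
```

```text
t: 6.23
tool_pos: [0.5438, 0.0519, 0.0225]
eef_rot: [2.306, -2.133, -0.0]
force: [0.2, 0.7, -1.9]
finger_gap: 0.249
gripper_force: 40.0
t: 6.73
tool_pos: [0.5453, 0.0344, 0.0226]
eef_rot: [-2.306, 2.133, -0.0]
force: [-0.5, 0.3, -2.2]
finger_gap: 0.244
gripper_force: 40.0
```

```bash
python3 -m crank '[{"claw":1,"dx":0.3,"dy":0,"dz":0,"ax":0,"ay":0,"az":0},{"claw":1,"dx":0.6,"dy":0,"dz":0,"ax":0,"ay":0,"az":0},{"claw":1,"dx":0.8,"dy":0,"dz":0,"ax":0,"ay":0,"az":0},{"claw":1,"dx":0.8,"dy":0,"dz":0,"ax":0,"ay":0,"az":0}]' 40
python3 -m crank '[{"claw":1,"dx":0.1,"dy":0,"dz":0,"ax":0,"ay":0,"az":0},{"claw":1,"dx":0.2,"dy":0,"dz":0,"ax":0,"ay":0,"az":0},{"claw":1,"dx":0.2,"dy":0,"dz":0,"ax":0,"ay":0,"az":0},{"claw":1,"dx":0.2,"dy":0,"dz":0,"ax":0,"ay":0,"az":0}]' 40
```

```text
t: 7.07
tool_pos: [0.5458, 0.0263, 0.0225]
eef_rot: [2.306, -2.133, -0.0]
force: [-0.1, 0.5, -1.8]
finger_gap: 0.251
gripper_force: 40.0
t: 7.4
tool_pos: [0.546, 0.0246, 0.0226]
eef_rot: [2.307, -2.133, 0.0]
force: [-0.2, 0.6, -2.2]
finger_gap: 0.254
gripper_force: 40.0
```

```bash
python3 -m crank '[{"claw":1,"dx":0.1,"dy":0,"dz":0,"ax":0,"ay":0,"az":0},{"claw":1,"dx":0.1,"dy":0,"dz":0,"ax":0,"ay":0,"az":0},{"claw":1,"dx":0.1,"dy":0,"dz":0,"ax":0,"ay":0,"az":0}]' 40
```

```text
t: 7.65
tool_pos: [0.5461, 0.0236, 0.0226]
eef_rot: [-2.307, 2.133, 0.0]
force: [-0.2, -0.4, -2.0]
finger_gap: 0.249
gripper_force: 40.0
```

```bash
python3 -m crank '[{"claw":1,"dx":0.1,"dy":0,"dz":0,"ax":0,"ay":0,"az":0},{"claw":1,"dx":0.15,"dy":0,"dz":0,"ax":0,"ay":0,"az":0},{"claw":1,"dx":0.15,"dy":0,"dz":0,"ax":0,"ay":0,"az":0}]' 40; python3 -m crank '[{"claw":1,"dx":0.05,"dy":0,"dz":0,"ax":0,"ay":0,"az":0},{"claw":1,"dx":0.1,"dy":0,"dz":0,"ax":0,"ay":0,"az":0},{"claw":1,"dx":0.1,"dy":0,"dz":0,"ax":0,"ay":0,"az":0}]' 40
```

```text
t: 7.9
tool_pos: [0.5462, 0.0221, 0.0226]
eef_rot: [2.307, -2.133, 0.0]
force: [0.6, -0.2, -0.8]
finger_gap: 0.25
gripper_force: 40.0
t: 8.15
tool_pos: [0.5465, 0.0217, 0.0227]
eef_rot: [-2.306, 2.133, 0.0]
force: [-1.7, 4.3, -1.1]
finger_gap: 0.25
gripper_force: 40.0
```

```bash
python3 -m crank '[{"claw":1,"dx":0.1,"dy":0,"dz":0,"ax":0,"ay":0,"az":0},{"claw":1,"dx":0.1,"dy":0,"dz":0,"ax":0,"ay":0,"az":0},{"claw":1,"dx":0.1,"dy":0,"dz":0,"ax":0,"ay":0,"az":0}]' 40
python3 - <<'E'
from geo import *
s=ctrl.sense();print(np.array(s["tool_pos"]))
im=ctrl.capture("side");cv2.imwrite("pics/home.png",cv2.resize(im[120:200,165:285],None,fx=6,fy=6,interpolation=cv2.INTER_CUBIC)[:,:,::-1])
E
```

```text
t: 8.4
tool_pos: [0.5467, 0.0215, 0.0228]
eef_rot: [-2.305, 2.132, 0.001]
force: [-2.0, 10.5, 0.3]
finger_gap: 0.244
gripper_force: 40.0
[0.5467 0.0215 0.0228]
```

View pics/home.png

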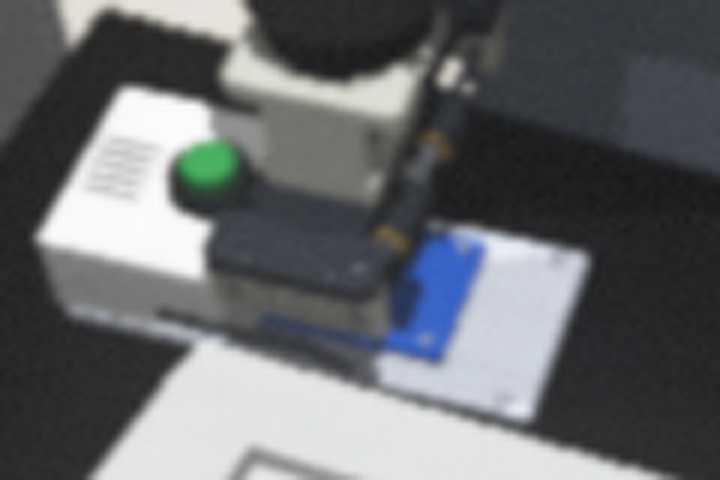

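Run:
```python
from geo import *
h=lambda l:np.array(l,float)/6-.4+[165,120]
a=[ray("side",q,.016) for q in h([(440,360),(485,245)])]; b=[ray("side",q,.008) for q in h([(533,418),(590,258)])]
q=np.array([.5573,-.0412]);th=-1.4924;u=np.array([np.cos(th),np.sin(th)]);v=np.array([-u[1],u[0]])
for p in a+b: print(u@(p-q),v@(p-q))
```

```text
-0.10987578788112662 0.036877640859385205
-0.10936279668867356 -0.03682963490406636
-0.15995852445709358 0.05153298959713959
-0.15957222331847332 -0.04968521580103049
```

The side picture puts the trailing edge at reader x of about -110 (expected -112), centred and square. The stop gives 10 N, so the plate is home. I'll relax the push, open and rise.

```bash
python3 -m crank '[{"claw":1,"dx":-0.12,"dy":0,"dz":0.03,"ax":0,"ay":0,"az":0},{"claw":1,"dx":-0.12,"dy":0,"dz":0.03,"ax":0,"ay":0,"az":0},{"claw":-0.3,"dx":-0.12,"dy":0,"dz":0.03,"ax":0,"ay":0,"az":0},{"claw":-0.3,"dx":-0.12,"dy":0,"dz":0.03,"ax":0,"ay":0,"az":0},{"claw":-0.3,"dx":-0.12,"dy":0,"dz":0.03,"ax":0,"ay":0,"az":0},{"claw":-0.3,"dx":-0.12,"dy":0,"dz":0.03,"ax":0,"ay":0,"az":0},{"claw":-0.3,"dx":-0.12,"dy":0,"dz":0.03,"ax":0,"ay":0,"az":0},{"claw":-0.3,"dx":-0.12,"dy":0,"dz":0.03,"ax":0,"ay":0,"az":0}]'
python3 -m crank '[{"claw":-0.3,"dx":0,"dy":0,"dz":-2,"ax":0,"ay":0,"az":0},{"claw":-0.3,"dx":0,"dy":0,"dz":-5,"ax":0,"ay":0,"az":0},{"claw":-0.3,"dx":0,"dy":0,"dz":-9,"ax":0,"ay":0,"az":0},{"claw":1,"dx":0,"dy":0,"dz":-10,"ax":0,"ay":0,"az":0},{"claw":1,"dx":0,"dy":0,"dz":-10,"ax":0,"ay":0,"az":0},{"claw":1,"dx":0,"dy":0,"dz":-10,"ax":0,"ay":0,"az":0}]'
python3 - <<'E'
from geo import *
t=ctrl.capture("side")
cv2.imwrite("pics/rel.png",cv2.resize(t[120:200,165:285],None,fx=6,fy=6,interpolation=cv2.INTER_CUBIC)[:,:,::-1])
# trailing edge of the blue in the side view, as a blob
h=cv2.cvtColor(t,cv2.COLOR_RGB2HSV); m=cv2.inRange(h,(105,120,80),(125,255,255)); m[:, :170]=0; m[:120]=0;m[200:]=0;m[:,290:]=0
c=max(cv2.findContours(m,0,1)[0],key=cv2.contourArea)[:,0]
for k in((1,-.3),(1,.5),(1,1)): p=c[np.argmax(c@np.array(k))];print(p,ray("side",p,.016))
E
```

```text
t: 9.12
tool_pos: [0.5463, 0.0212, 0.0222]
eef_rot: [2.307, -2.133, 0.0]
force: [-0.7, 0.6, -0.7]
finger_gap: 0.627
gripper_force: 0.0
t: 9.62
tool_pos: [0.5467, 0.0216, 0.1232]
eef_rot: [-2.305, 2.131, -0.001]
force: [-0.4, 0.3, -0.7]
finger_gap: 0.479
gripper_force: 0.0
[244 161] [0.5155 0.0618]
[238 178] [0.5801 0.0692]
[237 179] [0.5844 0.0679]
```

The plate stays in place after release, with its trailing corners at px (244,161) and (237,179) as before. Now the button.

```bash
python3 -c "
from geo import *
plan([.5535,-.058,.095],-1.494)"
```

```text
shift cm [ 7.9646 -0.1285  2.712 ] turn deg [-0.0088  0.0195  0.0701] force [-0.4206  0.2015 -0.5937] t 9.6667 pos [0.546  0.0213 0.1221]
```

```bash
python3 -m crank '[{"claw":1,"dx":4,"dy":-0.1,"dz":0,"ax":0,"ay":0,"az":0},{"claw":1,"dx":8,"dy":-0.1,"dz":0,"ax":0,"ay":0,"az":0},{"claw":1,"dx":8,"dy":-0.1,"dz":0,"ax":0,"ay":0,"az":0},{"claw":1,"dx":8,"dy":-0.1,"dz":2,"ax":0,"ay":0,"az":0},{"claw":1,"dx":8,"dy":-0.1,"dz":2.7,"ax":0,"ay":0,"az":0},{"claw":1,"dx":8,"dy":-0.1,"dz":2.7,"ax":0,"ay":0,"az":0},{"claw":1,"dx":8,"dy":-0.1,"dz":2.7,"ax":0,"ay":0,"az":0}]'
python3 -m crank '[{"claw":1,"dx":0,"dy":0,"dz":0.5,"ax":0,"ay":0,"az":0},{"claw":1,"dx":0,"dy":0,"dz":1,"ax":0,"ay":0,"az":0},{"claw":1,"dx":0,"dy":0,"dz":1.3,"ax":0,"ay":0,"az":0},{"claw":1,"dx":0,"dy":0,"dz":1.3,"ax":0,"ay":0,"az":0}]'
```

```text
t: 10.25
tool_pos: [0.5528, -0.0583, 0.0942]
eef_rot: [2.305, -2.131, -0.002]
force: [0.3, 0.2, -0.6]
finger_gap: 0.004
gripper_force: 0.0
t: 10.58
tool_pos: [0.5531, -0.0581, 0.0816]
eef_rot: [2.306, -2.132, -0.001]
force: [0.2, 0.1, -0.2]
finger_gap: 0.004
gripper_force: 0.0
```

```bash
python3 -m crank '[{"claw":1,"dx":0,"dy":0,"dz":0.3,"ax":0,"ay":0,"az":0},{"claw":1,"dx":0,"dy":0,"dz":0.5,"ax":0,"ay":0,"az":0},{"claw":1,"dx":0,"dy":0,"dz":0.5,"ax":0,"ay":0,"az":0}]'
python3 -m crank '[{"claw":1,"dx":0,"dy":0,"dz":0.2,"ax":0,"ay":0,"az":0},{"claw":1,"dx":0,"dy":0,"dz":0.3,"ax":0,"ay":0,"az":0},{"claw":1,"dx":0,"dy":0,"dz":0.3,"ax":0,"ay":0,"az":0}]'
```

```text
t: 10.83
tool_pos: [0.5538, -0.0581, 0.0773]
eef_rot: [-2.307, 2.132, -0.001]
force: [-0.3, 1.1, 3.0]
finger_gap: 0.004
gripper_force: 1.5
t: 11.08
tool_pos: [0.5539, -0.0582, 0.0745]
eef_rot: [-2.306, 2.132, -0.001]
force: [-0.6, 0.5, 5.7]
finger_gap: 0.002
gripper_force: 2.4
```

```bash
python3 -m crank '[{"claw":1,"dx":0,"dy":0,"dz":0.15,"ax":0,"ay":0,"az":0},{"claw":1,"dx":0,"dy":0,"dz":0.15,"ax":0,"ay":0,"az":0},{"claw":1,"dx":0,"dy":0,"dz":0.15,"ax":0,"ay":0,"az":0}]'
python3 -m crank '[{"claw":1,"dx":0,"dy":0,"dz":0.1,"ax":0,"ay":0,"az":0},{"claw":1,"dx":0,"dy":0,"dz":0.15,"ax":0,"ay":0,"az":0},{"claw":1,"dx":0,"dy":0,"dz":0.15,"ax":0,"ay":0,"az":0}]'
```

```text
t: 11.33
tool_pos: [0.5539, -0.0582, 0.0741]
eef_rot: [-2.307, 2.132, -0.001]
force: [-4.5, 2.1, 14.9]
finger_gap: 0.008
gripper_force: 7.3
t: 11.58
tool_pos: [0.554, -0.0582, 0.0739]
eef_rot: [-2.307, 2.131, -0.002]
force: [-9.5, 4.7, 25.0]
finger_gap: 0.002
gripper_force: 13.0
```

It stops hard at 74 mm after about 6 mm of travel, so the button is right down. I'll let go and withdraw straight up.

```bash
python3 -m crank '[{"claw":1,"dx":0,"dy":0,"dz":-1,"ax":0,"ay":0,"az":0},{"claw":1,"dx":0,"dy":0,"dz":-4,"ax":0,"ay":0,"az":0},{"claw":1,"dx":0,"dy":0,"dz":-8,"ax":0,"ay":0,"az":0},{"claw":1,"dx":-4,"dy":0,"dz":-12,"ax":0,"ay":0,"az":0},{"claw":1,"dx":-8,"dy":0,"dz":-15,"ax":0,"ay":0,"az":0},{"claw":1,"dx":-12,"dy":0,"dz":-15,"ax":0,"ay":0,"az":0},{"claw":1,"dx":-16,"dy":0,"dz":-15,"ax":0,"ay":0,"az":0},{"claw":1,"dx":-20,"dy":0,"dz":-15,"ax":0,"ay":0,"az":0}]'
python3 -m crank '[{"claw":1,"dx":-5,"dy":0,"dz":0,"ax":0,"ay":0,"az":0},{"claw":1,"dx":-8,"dy":0,"dz":0,"ax":0,"ay":0,"az":0},{"claw":1,"dx":-8,"dy":0,"dz":0,"ax":0,"ay":0,"az":0},{"claw":1,"dx":-8,"dy":0,"dz":0,"ax":0,"ay":0,"az":0}]'
python3 - <<'E'
from geo import *
t=ctrl.capture("top");s=ctrl.capture("side")
f=lambda im,x,y:cv2.resize(im[y:y+75,x:x+133],(798,300),interpolation=cv2.INTER_CUBIC) if 0 else cv2.resize(im[y:y+75,x:x+133],(532,300),interpolation=cv2.INTER_CUBIC)
cv2.imwrite("pics/end.png",np.vstack([f(t,258,185),f(s,165,125)])[:,:,::-1])
E
```

```text
t: 12.25
tool_pos: [0.5389, 0.1283, 0.2224]
eef_rot: [-2.304, 2.132, -0.001]
force: [1.2, -0.5, -0.8]
finger_gap: 0.003
gripper_force: 0.0
t: 12.58
tool_pos: [0.5321, 0.2082, 0.2202]
eef_rot: [2.309, -2.128, -0.0]
force: [0.6, -0.5, 0.1]
finger_gap: 0.003
gripper_force: 0.0
```

View pics/end.png

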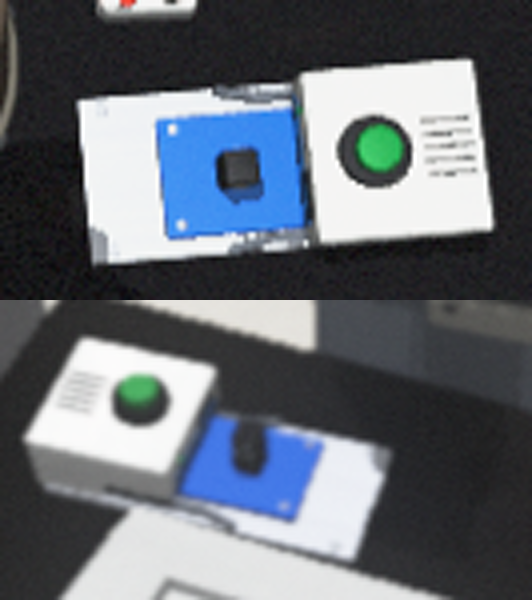

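The picture shows the plate in straight, with its trailing edge at top-crop (157,121) to (167,239), about 48 mm from the stage end as home requires. The button is up and nothing touches.

```bash
python3 -c "
from bench import ctrl
print(ctrl.hand_in())"
```

```text
the job is handed in; nothing more can be done
None
```

I slid the blue plate home against the stop, pressed the green start button right down and released it, and handed the job in at about 12.7 s on the robot's clock; no verdict was returned.

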